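Crack test of a weld: key in, trace the seam, store

ROBOT

A 6-joint arm with a two-finger parallel gripper is mounted at the origin on a cart in front of the work surface, level with it; the furniture and walls round the work are solid. World frame = base frame: x ahead of the robot, y to its left, z up, the work surface at z = 0. Lengths are in mm, angles in rad, forces in N, time in s.
With the tool pointing down it reaches from about 350 to 875 mm from the base axis. Payload 4.2 kg.
Tool frame: the origin (TCP) lies at the very end of the fingers, on their centre line; the grasp point (between the pads) lies 19 mm behind it; z points along the fingers, y is the line along which they close (so a half turn about z gives the same grasp; the last joint's range is limited). The gripper opens to 85 mm and grips with 20 to 120 N. Pads are 22 mm wide; open, the fingers measure 114 mm over their backs; the gripper's body (76 mm by 85 mm) begins 54 mm behind the grasp point. The pads swing forward as they close: fully open they stand 13 mm farther back than shut.
Start: joints at [-0.884, 0.385, 0.008, 0, -1.194, -0.259], TCP at [259.306, -568.647, 231.312] pointing down, gripper open.
Joint ranges: [-3.14, 3.14], [-1.21, 2.06], [-1.07, 1.41], [-3.16, 2.05], [-2.99, -0.16], [-3.1, 3.1]. Speed limits (rad/s): [2.79, 2.79, 3.14, 3.14, 3.14, 3.14].

INTERFACE

Orientations are given as a unit quaternion [x, y, z, w].
In Python, from bench import read_state, get_image, get_calibration, job_done gives the robot as it stands.
- The arm moves only by the shell command python3 -m creep 'ROWS'. ROWS is a JSON object of lists of equal length, an entry for each row: "translation": the shift along the world's x, y, z in cm, a list of three; "delta_rot": the turn, a rotation vector about the world's x, y, z in degrees, a list of three; "hand": the finger opening in cm, from 0 to 8.54. A call has 1 to 8 rows; each row is the pose to reach, as a shift and turn from the pose commanded when the call began; what a row does not reach only later rows make up. A row lasts 1/8 s, in which the tool goes at most 62.5 mm and 10.7 degrees, less where a joint would pass 70% of its speed; a pose out of reach is approached as far as the arm can. A call with a gripper value outside its range is refused whole. The fingers move at their own pace and stop on an object; the grip force is fixed at half the most. Time passes only in rows, so rows that repeat a pose let the fingers close. It gives the time, the measured TCP pose, the force, the opening and the grip force at its end, in the units of the state.
- read_state(): the state, without advancing time (a new reading comes with each control period).
- get_image(name): name is "side" or "top" or "wrist"; returns (picture, depth): 384x512x3 uint8, red, green, blue; 384x512 float32, mm along the optical axis (not along the pixel's ray), 0 where there is no reading.
- get_calibration(name): a dict with "intrinsics" (3x3 intrinsics, pixels), "xyz" and "attitude" of the camera in the world. Camera axes: x right, y down, z forward; pixel columns grow to the right and rows downward; lengths in mm; the calibration is good to about 2 mm. The wrist camera is an equidistant fisheye: a pixel r from the principal point sees the ray r / f radians off the axis. A picture is of the moment at which its call begins: read the wrist's pose just before it. get_calibration takes no time and is no camera call; for the wrist camera it gives the pose at the moment of the call.
- job_done(): hands the job in; it is judged then, once.
The state is a dict: "clock": time; "joints": joint angles; "joint_vel": joint speeds; "joint_efforts": joint torques, N m; "position": TCP position; "ee_rot": TCP orientation; "contact_force": force on the tool from outside, world axes, zero at the start; "wrist_torque": the same for the moment, N m; "gripper_width": finger opening in mm; "grasp_force": force on a finger pad.
Only numpy, scipy, OpenCV 4.12 (cv2) and the standard library are available. Lean on these libraries where they do the work, as an engineer would, in place of code of your own. Each camera call takes 0.05 s, during which the arm holds its last target. There are 200 camera calls.

TASK

Test the weld on the steel part: on the tester press the triangular key, then the bar-shaped key, then the cross-shaped key, one at a time and no other key. Then take the probe from its holder and run its sprung tip along the outer edge of the L-shaped weld, from the far end of the longer leg round the corner to the end of the shorter leg, slowly (about 3 cm a second) and with the tip lightly pushed in but never bottomed or dragged elsewhere. Hang the probe back in its holder, then press the large round key to store the result; leave the can, bottle and wooden blocks where they stand.

Things in the scene. Friction and masses are not known exactly. Their poses are not given: they have to be found in the camera images.
- tester: fixed grey console, 150 x 186 mm, top 40 mm above the bench; origin at the centre of its underside, x towards the black display strip at its far edge, z up. Six light keys on top in two rows of three, 56 mm apart along x and 58 mm along y (rows at x = -47 and 9 mm, columns at y = -58, 0, 58 mm); which key stands where differs each time, told only by shape; key tops 56 mm above the bench
- holder: sheet-metal stand of the probe, 70 x 74 mm foot, fixed; origin at the centre of its underside; its top plate (54 x 64 mm) is at 110 mm height on two side cheeks, with a round hole of 24 mm right through the middle, straight above the origin; the probe hangs there by its collar
- probe: loose pencil probe, 149 mm long, about 130 g, hung upright in the holder; origin at its tip's free end, z up along it. Steel tip with 6 mm ball; black shaft 9 to 14 mm thick (z 14 to 85 mm); collar 38 mm across (z 85 to 91); grey square grip 22 x 22 mm, faces across its x and y (z 91 to 149), taken across two flats at about z = 125. Hung up, the origin is 25 mm above the bench
- tip (a point): free end of the probe's sprung tip
- probe_tip (a joint): how far the sprung tip is pushed into the probe: 0 free, 0.010 m bottomed; 0.6 N to start, 2.6 N at the bottom
- welded_part: fixed dark steel plate 150 x 120 x 10 mm with a plate 90 x 66 x 12 mm on it (x -33..57, y -21..45 mm); origin: centre of the underside, z up. A bright L-shaped weld runs along two edges of the upper plate. The seam is the weld's outer edge, 6 mm off the upper plate, on the base plate's top: 75 mm along the part's -x, then 50 mm along its +y. Hexagon bolt head on the upper plate, 7 mm high
- seam0 (a point): start of the seam, on the longer leg, at (36, -27, 10) mm in the part's frame
- seam3 (a point): corner of the seam, at (-39, -27, 10) mm in the part's frame
- seam5 (a point): end of the seam, on the shorter leg, at (-39, 23, 10) mm in the part's frame
- triangle_top (a point): centre of the top face of the triangular key (equilateral triangle, corners 17 mm from its centre), 56 mm above the bench when up; moves with the key; its axes lie as the tester's
- triangle_key (a joint): travel of the triangular key (equilateral triangle, corners 17 mm from its centre), straight down against a spring: 0 up, 0.006 m fully down (2 N to start, 5 N fully down)
- bar_top (a point): centre of the top face of the long bar-shaped key (narrow bar, 9 x 34 mm), 56 mm above the bench when up; moves with the key; its axes lie as the tester's
- bar_key (a joint): travel of the long bar-shaped key (narrow bar, 9 x 34 mm), straight down against a spring: 0 up, 0.006 m fully down (2 N to start, 5 N fully down)
- cross_top (a point): centre of the top face of the cross-shaped key (plus sign, arms 9 mm wide, 30 mm across), 56 mm above the bench when up; moves with the key; its axes lie as the tester's
- cross_key (a joint): travel of the cross-shaped key (plus sign, arms 9 mm wide, 30 mm across), straight down against a spring: 0 up, 0.006 m fully down (2 N to start, 5 N fully down)
- big_round_top (a point): centre of the top face of the large round key (disc of 30 mm diameter), 56 mm above the bench when up; moves with the key; its axes lie as the tester's
- big_round_key (a joint): travel of the large round key (disc of 30 mm diameter), straight down against a spring: 0 up, 0.006 m fully down (2 N to start, 5 N fully down)
- small_round_key (a joint): travel of the small round key (disc of 14 mm diameter), straight down against a spring: 0 up, 0.006 m fully down (2 N to start, 5 N fully down)
- square_key (a joint): travel of the square key (square of 25 mm), straight down against a spring: 0 up, 0.006 m fully down (2 N to start, 5 N fully down)
- spray_can: spray can, 59 mm across, 198 mm high, standing loose behind the holder; a bystander, to be left alone; origin at the centre of its underside
- red_bottle: slim red bottle with a blue nozzle, 46 x 76 x 248 mm, standing loose at the back, right of the middle; a bystander, to be left alone; origin at the centre of its underside
- tall_block: wooden block 36 x 45 x 112 mm standing loose in front of the holder; a bystander, to be left alone; origin at the centre of its underside
- squat_block: wooden block 50 x 50 x 85 mm standing loose behind the holder, left of the can; a bystander, to be left alone; origin at the centre of its underside

How it is judged (in metres and radians):
On the way, in this order (a step that is already met when the one before it is completed fails the run):
1. the triangular key pressed at least three quarters down (4.5 mm), all other keys up (value of joint triangle_key above 0.0045 m and value of joint each of bar_key, cross_key, big_round_key, small_round_key, square_key below 0.0015 m), for 0.05 s.
2. the long bar-shaped key pressed at least three quarters down (4.5 mm), all other keys up (value of joint bar_key above 0.0045 m and value of joint each of triangle_key, cross_key, big_round_key, small_round_key, square_key below 0.0015 m), for 0.05 s.
3. the cross-shaped key pressed at least three quarters down (4.5 mm), all other keys up (value of joint cross_key above 0.0045 m and value of joint each of triangle_key, bar_key, big_round_key, small_round_key, square_key below 0.0015 m), for 0.05 s.
4. the probe's tip pushed in lightly (0.5 mm or more) on the seam at the start, within 7 mm in the part's x and in its y (x of tip in the frame of welded_part between 0.029 and 0.043 m and y of tip in the frame of welded_part between -0.034 and -0.02 m and value of joint probe_tip above 0.0005 m), for 0.05 s.
5. the probe's tip pushed in lightly (0.5 mm or more) on the seam 25 mm along the longer leg, within 7 mm in the part's x and in its y (x of tip in the frame of welded_part between 0.004 and 0.018 m and y of tip in the frame of welded_part between -0.034 and -0.02 m and value of joint probe_tip above 0.0005 m), for 0.05 s.
6. the probe's tip pushed in lightly (0.5 mm or more) on the seam 50 mm along the longer leg, within 7 mm in the part's x and in its y (x of tip in the frame of welded_part between -0.021 and -0.007 m and y of tip in the frame of welded_part between -0.034 and -0.02 m and value of joint probe_tip above 0.0005 m), for 0.05 s.
7. the probe's tip pushed in lightly (0.5 mm or more) on the seam at the corner, within 7 mm in the part's x and in its y (x of tip in the frame of welded_part between -0.046 and -0.032 m and y of tip in the frame of welded_part between -0.034 and -0.02 m and value of joint probe_tip above 0.0005 m), for 0.05 s.
8. the probe's tip pushed in lightly (0.5 mm or more) on the seam 25 mm along the shorter leg, within 7 mm in the part's x and in its y (x of tip in the frame of welded_part between -0.046 and -0.032 m and y of tip in the frame of welded_part between -0.009 and 0.005 m and value of joint probe_tip above 0.0005 m), for 0.05 s.
9. the probe's tip pushed in lightly (0.5 mm or more) on the seam at the end, within 7 mm in the part's x and in its y (x of tip in the frame of welded_part between -0.046 and -0.032 m and y of tip in the frame of welded_part between 0.016 and 0.03 m and value of joint probe_tip above 0.0005 m), for 0.05 s.
10. the large round key pressed at least three quarters down, all other keys up, the probe in its holder (value of joint big_round_key above 0.0045 m and value of joint each of triangle_key, bar_key, cross_key, small_round_key, square_key below 0.0015 m and horizontal distance between probe and holder below 0.01 m and height (world z) of probe between 0.021 and 0.03 m and angle between probe's own z axis and vertical below 0.12 rad), for 0.05 s.
At the end, for the whole second after the job is handed in: After all stages: the probe hangs at rest and upright (tilt under 0.12 rad) in its holder, its axis within 10 mm of the hole's centre and its origin 21 to 30 mm above the bench; all six keys are up (within 1.5 mm) (horizontal distance between probe and holder below 0.01 m and height (world z) of probe between 0.021 and 0.03 m and angle between probe's own z axis and vertical below 0.12 rad and linear speed of probe below 0.02 m/s and value of joint each of triangle_key, bar_key, cross_key, big_round_key, small_round_key, square_key below 0.0015 m); the robot touches nothing.
It fails at once if the square or the small round key pressed (more than 2.5 mm), or two keys pressed at once (both more than 2.5 mm) (value of joint any of small_round_key, square_key above 0.0025 m or value of joint each of triangle_key, bar_key above 0.0025 m or value of joint each of triangle_key, cross_key above 0.0025 m or value of joint each of triangle_key, big_round_key above 0.0025 m or value of joint each of bar_key, cross_key above 0.0025 m or value of joint each of bar_key, big_round_key above 0.0025 m or value of joint each of cross_key, big_round_key above 0.0025 m).
It fails at once if the probe's tip pressed in (over 1.5 mm) anywhere more than 14 mm from the seam (value of joint probe_tip above 0.0015 m and not ((x of tip in the frame of welded_part between -0.053 and 0.056 m and y of tip in the frame of welded_part between -0.041 and -0.013 m) or (x of tip in the frame of welded_part between -0.053 and -0.025 m and y of tip in the frame of welded_part between -0.041 and 0.043 m))).
It fails at once if the tip moved at over 0.12 m/s while pressed on (over 1.5 mm) (value of joint probe_tip above 0.0015 m and linear speed of probe above 0.12 m/s).
It fails at once if the probe pressed until its sprung tip is nearly bottomed (9.3 of 10 mm) (value of joint probe_tip above 0.0093 m).
It fails at once if a bystander (spray can, red bottle, either wooden block) shifted more than 30 mm or tipped ((distance of spray_can from where it was at the start of the episode above 0.03 m or angle between spray_can's own z axis and vertical above 0.35 rad) or (distance of red_bottle from where it was at the start of the episode above 0.03 m or angle between red_bottle's own z axis and vertical above 0.35 rad) or (distance of tall_block from where it was at the start of the episode above 0.03 m or angle between tall_block's own z axis and vertical above 0.35 rad) or (distance of squat_block from where it was at the start of the episode above 0.03 m or angle between squat_block's own z axis and vertical above 0.35 rad)).
It also fails if it takes over 72 s, if anything falls off the work surface, if the arm or the gripper's body presses on something with over 40 N, if the wrist force passes 120 N, or if a joint passes its speed limit or range.

## Working session

There is one attempt and no reset: what is moved stays moved. The work goes in short steps, Python scripts to look and compute and a shell command to move; the robot and the scene stay as the last step left them, time stands still between calls to the robot, and variables do not carry over. Pictures are saved under pics/ and viewed, at most 14 in all, crops included, and the job is handed in when it is done.

```bash
mkdir -p pics; ls
python3 - <<'E'
from bench import *
import cv2,numpy as np
s=read_state();print({k:np.round(v,3).tolist() for k,v in s.items()})
for n in ["top","side","wrist"]:
    c=get_calibration(n);print(n,c)
    im,d=get_image(n);np.savez(f"{n}0.npz",im=im,d=d)
    cv2.imwrite(f"pics/{n}0.png",im[:,:,::-1])
E
```

```text
pics
{'clock': 0.0, 'joints': [-0.884, 0.386, 0.007, -0.001, -1.194, -0.259], 'joint_vel': [0.0, -0.002, -0.001, 0.001, -0.001, 0.001], 'joint_efforts': [-0.0, -39.229, 18.84, 4.186, -0.005, 0.0], 'position': [259.048, -568.131, 230.228], 'ee_rot': [-0.212, 0.977, 0.001, -0.0], 'contact_force': [0.612, -0.442, -0.163], 'wrist_torque': [-0.023, 0.043, -0.027], 'grasp_force': 0.0, 'gripper_width': 85.613}
top {'intrinsics': array([[391.1223662 ,   0.        , 249.5423438 ],
       [  0.        , 391.1223662 , 191.39757892],
       [  0.        ,   0.        ,   1.        ]]), 'xyz': array([ 467.10333125,  -16.12219164, 1048.9243706 ]), 'attitude': array([ 0.71252489, -0.70030523,  0.03004871, -0.03127202])}
side {'intrinsics': array([[353.57701998,   0.        , 253.05388476],
       [  0.        , 353.57701998, 189.0365943 ],
       [  0.        ,   0.        ,   1.        ]]), 'xyz': array([584.96612257, 811.59403597, 469.64115997]), 'attitude': array([ 0.0188753 ,  0.84912391, -0.52747525, -0.02005445])}
wrist {'intrinsics': array([[297.31863964,   0.        , 259.17071779],
       [  0.        , 297.31863964, 193.8751154 ],
       [  0.        ,   0.        ,   1.        ]]), 'xyz': array([ 196.48647028, -597.12361658,  374.32832556]), 'attitude': array([0.53624955, 0.83252591, 0.11720078, 0.0748398 ])}
```

View pics/top0.png

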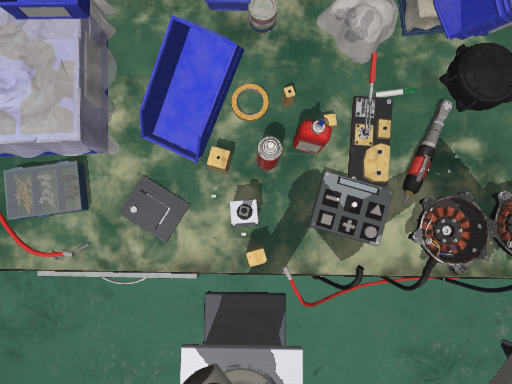

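View pics/side0.png

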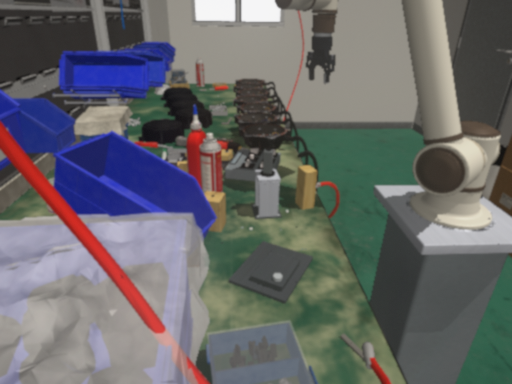

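The top view shows the tester near (350,207), the holder with the probe near (245,212) and the welded part near (155,208). I'll enlarge these and measure.

```bash
cat > h.py <<'E'
import numpy as np,cv2
from scipy.spatial.transform import Rotation as R
from bench import *
def ray(c,uv,fish=False):
    K=c["intrinsics"];p=(np.asarray(uv,float)-K[:2,2])/K[0,0]
    if fish:
        th=np.linalg.norm(p,axis=-1,keepdims=True);v=np.concatenate([p/np.maximum(th,1e-9)*np.sin(th),np.cos(th)],-1)
    else: v=np.concatenate([p,np.ones(p.shape[:-1]+(1,))],-1)
    return R.from_quat(c["attitude"]).apply(v)
def onplane(c,uv,z,fish=False):
    v=ray(c,np.atleast_2d(uv),fish);o=c["xyz"]
    return o+v*((z-o[2])/v[:,2:])
E
python3 - <<'E'
from h import *
f=np.load("top0.npz");im=f["im"][:,:,::-1]
a=cv2.resize(im[165:250,300:400],None,fx=4,fy=4,interpolation=cv2.INTER_CUBIC)
b=cv2.resize(im[165:250,110:200],None,fx=4,fy=4,interpolation=cv2.INTER_CUBIC)
cv2.imwrite("pics/crop.png",np.hstack([a,b]))
c=get_calibration("top")
hsv=cv2.cvtColor(np.ascontiguousarray(im),cv2.COLOR_BGR2HSV)
g=hsv[...,2]
def show(lo,hi,box,z,amin,amax,smax=60):
    u0,v0,u1,v1=box
    m=((g>=lo)&(g<=hi)&(hsv[...,1]<smax)).astype(np.uint8)[v0:v1,u0:u1]
    n,l,st,ce=cv2.connectedComponentsWithStats(m)
    for i in range(1,n):
        if amin<=st[i,4]<=amax:
            pts=np.argwhere(l==i)[:,::-1].astype(np.float32)+[u0,v0]
            r=cv2.minAreaRect(pts.astype(np.float32))
            print(st[i,4],np.round(ce[i]+[u0,v0],1),np.round(onplane(c,ce[i]+[u0,v0],z)[0],1),"rect",np.round(onplane(c,cv2.boxPoints(r),z)[:,:2],1).tolist())
print("keys");show(150,255,(310,170,395,246),56,15,400)
print("holder/white");show(170,255,(220,190,270,235),110,100,2000)
print("weld");show(120,255,(118,172,192,242),10,8,400)
print("part");show(30,90,(110,165,200,248),10,800,6000)
for p in [(155,208),(128,207),(245,212),(233,205),(350,207)]: print(p,f["d"][p[1],p[0]],im[p[1],p[0]])
E
```

```text
keys
174 [357.8 185.2] [ 574.1 -289.5   56. ] rect [[581.0, -241.8], [592.3, -245.0], [567.1, -337.9], [555.9, -334.6]]
21 [354. 204.] [ 525.9 -279.5   56. ] rect [[530.9, -274.5], [531.1, -284.7], [520.9, -284.6], [520.7, -274.4]]
302 [388.5 234. ] [ 451.6 -366.1   56. ] rect [[489.0, -345.1], [489.6, -380.5], [424.3, -379.6], [423.7, -344.4]]
17 [366.2 244.4] [ 424.5 -309.6   56. ] rect [[422.9, -301.6], [427.9, -301.6], [428.3, -321.8], [423.3, -321.7]]
holder/white
356 [242.2 212.5] [497.6   3.  110. ] rect [[524.7, 34.0], [528.7, -30.3], [473.3, -33.7], [469.3, 30.3]]
weld
295 [125.9 180. ] [582.3 317.5  10. ] rect [[603.5, 339.7], [604.6, 278.1], [534.8, 275.2], [533.7, 336.4]]
13 [143.  172.8] [602.4 272.6  10. ] rect [[604.6, 278.1], [604.7, 267.3], [599.4, 267.1], [599.2, 277.8]]
40 [132.9 208.9] [505.4 295.5  10. ] rect [[512.9, 306.2], [513.3, 287.6], [497.3, 286.9], [497.0, 305.5]]
42 [164.3 215.4] [489.6 211.4  10. ] rect [[467.1, 225.7], [514.7, 205.2], [511.3, 197.6], [463.8, 218.2]]
37 [123.1 219. ] [478.2 320.4  10. ] rect [[477.0, 332.6], [488.0, 328.7], [480.3, 308.2], [469.3, 312.1]]
281 [130.9 233.9] [439.2 297.8  10. ] rect [[462.2, 327.8], [463.2, 272.2], [421.2, 270.5], [420.2, 325.9]]
9 [172. 236.] [435.7 189.1  10. ] rect [[430.7, 192.4], [441.7, 189.1], [440.7, 185.9], [429.7, 189.2]]
part
(155, 208) 1026.7256 [92 88 87]
(128, 207) 1029.478 [95 91 90]
(245, 212) 870.3392 [59 57 58]
(233, 205) 943.5811 [222 217 216]
(350, 207) 1007.9956 [42 39 41]
```

View pics/crop.png

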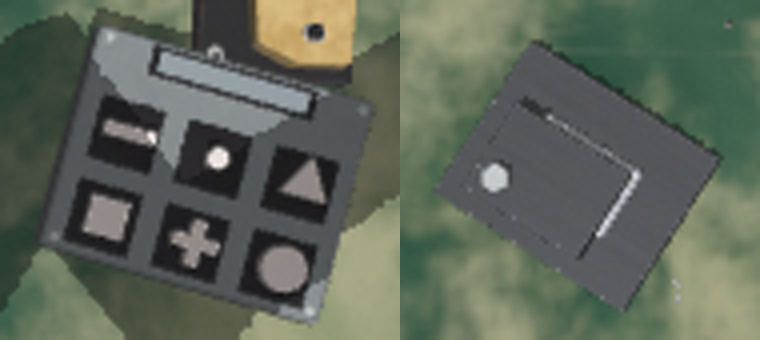

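The crop shows the tester's far row as bar, small round, triangle (left to right), and its near row as square, cross, big round. The weld starts at crop (550,118), turns at (637,173) and ends at (600,235).

```bash
cat > m.py <<'E'
from h import *
f=np.load("top0.npz");im=np.ascontiguousarray(f["im"][:,:,::-1]);D=f["d"]
c=get_calibration("top")
w=lambda p,u0,v0:(np.array(p)+.5)/4-.5+[u0,v0]
# keys: local Otsu centroid
gray=cv2.cvtColor(im,cv2.COLOR_BGR2GRAY)
nom={"bar":(9,58),"small":(9,0),"triangle":(9,-58),"square":(-47,58),"cross":(-47,0),"big":(-47,-58)}
px={"bar":(128,131),"small":(217,158),"triangle":(303,181),"square":(105,217),"cross":(195,243),"big":(284,268)}
A=[];B=[]
for k,p in px.items():
    q=w(p,300,165);u,v=np.round(q).astype(int);s=gray[v-6:v+7,u-6:u+7]
    t,_=cv2.threshold(s,0,255,cv2.THRESH_OTSU)
    yy,xx=np.mgrid[-6:7,-6:7];m=(s>t)&(xx**2+yy**2<49)
    print(k,np.round(q,1),[round(u+xx[m].mean(),1),round(v+yy[m].mean(),1)],m.sum())
    A.append(nom[k]);B.append(onplane(c,q,56)[0,:2])
def fit(A,B,names):
    A=np.array(A,float);B=np.array(B)
    a=A-A.mean(0);b=B-B.mean(0)
    th=np.arctan2((a[:,0]*b[:,1]-a[:,1]*b[:,0]).sum(),(a*b).sum())
    Rm=np.array([[np.cos(th),-np.sin(th)],[np.sin(th),np.cos(th)]]);t=B.mean(0)-Rm@A.mean(0)
    print("yaw",np.degrees(th),"t",t.round(1),"res",(B-(A@Rm.T+t)).round(1).tolist());return Rm,t
Rm,t=fit(A,B,0)
for k in nom: print(k,(Rm@nom[k]+t).round(1))
cor=[onplane(c,w(p,300,165),40)[0,:2] for p in [(97,25),(373,105),(315,322),(42,245)]]
print("tester by corners");fit([(75,93),(75,-93),(-75,-93),(-75,93)],cor,0)
# part
cor=[onplane(c,w((p[0]-400,p[1]),110,165),10)[0,:2] for p in [(532,40),(721,158),(627,312),(437,190)]]
print("part corners");fit([(75,-60),(-75,-60),(-75,60),(75,60)],cor,0)
ws=[onplane(c,w((p[0]-400,p[1]),110,165),13)[0,:2] for p in [(550,118),(637,173),(600,235)]]
print("weld pts",np.round(ws,1).tolist())
Rm,t=fit([(36,-24),(-36,-24),(-36,23)],ws,0)
for s in [(36,-27),(-39,-27),(-39,23)]: print((Rm@s+t).round(1))
# depth cloud
vv,uu=np.mgrid[0:384,0:512];P=np.stack([uu,vv],-1).reshape(-1,2)
r=ray(c,P);K=c["intrinsics"];X=c["xyz"]+r*D.reshape(-1,1);X=X.reshape(384,512,3)
np.save("cloud.npy",X)
def blob(nm,box,zlo,zhi):
    u0,v0,u1,v1=box;S=X[v0:v1,u0:u1].reshape(-1,3);S=S[(S[:,2]>zlo)&(S[:,2]<zhi)]
    if len(S)<3: print(nm,len(S));return
    b=cv2.minAreaRect(S[:,:2].astype(np.float32));print(nm,len(S),"rect",np.round(b[0],1),np.round(b[1],1),round(b[2],1),"mean",S.mean(0).round(1),S[:,2].max().round(1))
blob("grip",(225,190,270,235),160,190)
blob("plate",(225,190,270,235),100,118)
blob("can",(245,125,290,180),170,215)
blob("bottle",(285,105,340,165),100,270)
blob("tall",(240,240,275,272),95,125)
blob("squat",(200,135,240,180),70,100)
blob("console",(305,165,395,246),30,48)
blob("bluebox",(135,10,245,165),20,300)
E
python3 m.py
```

```text
bar [331.6 197.4] [np.float64(332.1), np.float64(197.7)] 47
small [353.9 204.1] [np.float64(354.1), np.float64(204.1)] 22
triangle [375.4 209.9] [np.float64(376.1), np.float64(210.3)] 65
square [325.9 218.9] [np.float64(326.3), np.float64(219.0)] 95
cross [348.4 225.4] [np.float64(348.4), np.float64(225.3)] 72
big [370.6 231.6] [np.float64(370.4), np.float64(231.9)] 109
yaw -14.790630822203948 t [ 517.4 -276.5] res [[0.8, -0.0], [-0.6, -0.4], [0.6, 1.2], [0.1, 0.3], [-0.5, -0.5], [-0.4, -0.5]]
bar [ 541.  -222.7]
small [ 526.2 -278.8]
triangle [ 511.3 -334.9]
square [ 486.8 -208.4]
cross [ 472.  -264.5]
big [ 457.2 -320.6]
tester by corners
yaw -14.927417071792734 t [ 516.4 -276.7] res [[-1.1, 0.2], [-2.3, 1.3], [2.6, 1.7], [0.7, -3.3]]
part corners
yaw 59.38163606253715 t [508.1 238.4] res [[-0.4, 1.0], [-0.9, 1.2], [-0.2, -1.1], [1.5, -1.2]]
weld pts [[545.2, 258.5], [509.7, 199.4], [468.3, 222.4]]
yaw 58.93639375847646 t [506.8 241.3] res [[-0.7, -1.3], [0.9, 1.3], [-0.2, 0.0]]
[548.5 258.2]
[509.8 194. ]
[467.  219.8]
grip 96 rect [499.9  -1.6] [21.2 21.6] 77.0 mean [499.8  -1.8 174.4] 181.3
plate 492 rect [500.7   0. ] [54.  63.9] 5.4 mean [5.001e+02 4.000e-01 1.103e+02] 117.9
can 249 rect [644.7 -57.4] [40.2 39.1] 22.3 mean [642.5 -56.9 180.9] 201.8
bottle 755 rect [ 688.3 -163.7] [75.4 44.6] 75.3 mean [ 681.6 -159.   162.5] 248.7
tall 293 rect [392.2 -32.2] [36.  44.7] 17.1 mean [392.6 -31.8 111. ] 115.7
squat 443 rect [642.4  78. ] [88.1 61.3] 57.2 mean [637.   68.8  83.9] 98.4
console 4112 rect [ 545.4 -285.5] [186.7 209.4] 74.7 mean [ 528.  -282.3   40.7] 48.0
bluebox 9647 rect [802.6 111.6] [233.5 349.7] 73.3 mean [805.4 138.2  97.3] 232.3
```

Heights and sizes agree with what is given (grip 21x22 at z=174, plate 54x64 at z=110). Moving to a point over the triangle, closing the fingers and turning to the grip's yaw on the way.

```bash
python3 -m creep '{"translation":[[4.2,3.9,0],[8.4,7.8,0],[12.6,11.7,0],[16.8,15.6,0],[21,19.5,-2],[25.2,23.4,-6],[25.2,23.4,-11],[25.2,23.4,-15]],"delta_rot":[[0,0,-9],[0,0,-18],[0,0,-27],[0,0,-37],[0,0,-37],[0,0,-37],[0,0,-37],[0,0,-37]],"hand":[0,0,0,0,0,0,0,0]}'
```

```text
clock: 1.15
position: [511.2, -333.1, 78.8]
ee_rot: [0.108, 0.994, 0.0, -0.001]
contact_force: [-0.0, -0.6, -1.2]
gripper_width: -0.2
grasp_force: 0.0
```

```bash
python3 -m creep '{"translation":[[0,0,-1.5],[0,0,-2.3],[0,0,-2.6],[0,0,-2.8],[0,0,-2.9],[0,0,-3.0],[0,0,-3.0]],"delta_rot":[[0,0,0],[0,0,0],[0,0,0],[0,0,0],[0,0,0],[0,0,0],[0,0,0]],"hand":[0,0,0,0,0,0,0]}'
```

```text
clock: 2.02
position: [512.0, -335.2, 52.1]
ee_rot: [0.109, 0.994, -0.001, 0.001]
contact_force: [-1.0, -1.7, 3.5]
gripper_width: -0.4
grasp_force: 1.9
```

```bash
python3 -m creep '{"translation":[[0,0,-0.1],[0,0,-0.2],[0,0,-0.2]],"delta_rot":[[0,0,0],[0,0,0],[0,0,0]],"hand":[0,0,0]}'
```

```text
clock: 2.4
position: [512.1, -335.2, 50.1]
ee_rot: [0.109, 0.994, -0.001, 0.001]
contact_force: [-0.1, -2.8, 6.6]
gripper_width: 0.2
grasp_force: 3.2
```

```bash
python3 -m creep '{"translation":[[0,0,3],[1,3.7,3],[2,7.5,3],[3,11.2,3],[3,11.2,3],[3,11.2,1.5],[3,11.2,0.8],[3,11.2,0.8]],"delta_rot":[[0,0,0],[0,0,0],[0,0,0],[0,0,0],[0,0,0],[0,0,0],[0,0,0],[0,0,0]],"hand":[0,0,0,0,0,0,0,0]}'
python3 -m creep '{"translation":[[0,0,-0.3],[0,0,-0.5],[0,0,-0.7],[0,0,-0.8],[0,0,-0.8],[0,0,-0.8]],"delta_rot":[[0,0,0],[0,0,0],[0,0,0],[0,0,0],[0,0,0],[0,0,0]],"hand":[0,0,0,0,0,0]}'
```

```text
clock: 3.4
position: [539.9, -223.2, 56.0]
ee_rot: [0.11, 0.994, 0.0, -0.002]
contact_force: [-1.1, 0.3, 2.4]
gripper_width: 0.2
grasp_force: 1.0
clock: 4.15
position: [541.0, -223.2, 50.1]
ee_rot: [0.109, 0.994, -0.0, -0.0]
contact_force: [-3.9, -2.1, 6.9]
gripper_width: -0.0
grasp_force: 3.4
```

```bash
python3 -m creep '{"translation":[[0,0,3],[-2.3,-1.4,3],[-4.6,-2.8,3],[-6.9,-4.2,3],[-6.9,-4.2,3],[-6.9,-4.2,1.5],[-6.9,-4.2,0.8],[-6.9,-4.2,0.8]],"delta_rot":[[0,0,0],[0,0,0],[0,0,0],[0,0,0],[0,0,0],[0,0,0],[0,0,0],[0,0,0]],"hand":[0,0,0,0,0,0,0,0]}'
python3 -m creep '{"translation":[[0,0,-0.3],[0,0,-0.5],[0,0,-0.7],[0,0,-0.8],[0,0,-0.8],[0,0,-0.8]],"delta_rot":[[0,0,0],[0,0,0],[0,0,0],[0,0,0],[0,0,0],[0,0,0]],"hand":[0,0,0,0,0,0]}'
```

```text
clock: 5.15
position: [471.9, -264.3, 56.2]
ee_rot: [0.108, 0.994, 0.0, -0.001]
contact_force: [0.2, 0.1, -0.2]
gripper_width: -0.0
grasp_force: 0.0
clock: 5.9
position: [472.5, -264.5, 50.1]
ee_rot: [0.109, 0.994, -0.0, 0.0]
contact_force: [-0.6, 2.4, 7.3]
gripper_width: 0.2
grasp_force: 3.6
```

```bash
python3 -m creep '{"translation":[[0,0,6],[0,0,12],[0,3,17],[0.7,9,20],[1.4,15,20],[2.1,21,20],[2.8,26.3,20],[2.8,26.3,20]],"delta_rot":[[0,0,0],[0,0,0],[0,0,0],[0,0,0],[0,0,0],[0,0,0],[0,0,0],[0,0,0]],"hand":[0,0,8,8,8,8,8,8]}'
python3 - <<'E'
from h import *
s=read_state();c=get_calibration("wrist");im,d=get_image("wrist")
print(s["position"],s["ee_rot"],c["xyz"],R.from_quat(c["attitude"]).as_matrix()[:,2])
np.savez("w1.npz",im=im,d=d,xyz=c["xyz"],att=c["attitude"],K=c["intrinsics"])
cv2.imwrite("pics/w1.png",cv2.resize(im[:,:,::-1],(768,576)))
E
```

```text
clock: 6.9
position: [500.8, 1.5, 249.0]
ee_rot: [0.106, 0.994, 0.0, 0.0]
contact_force: [0.5, 0.1, 0.1]
gripper_width: 80.2
grasp_force: 0.0
[500.84978554   1.48370102 249.00840827] [1.06177931e-01 9.94347030e-01 3.38702850e-04 3.39845477e-04] [433.2948073   16.41997807 392.95439172] [ 0.27026971 -0.05857481 -0.96100118]
```

View pics/w1.png

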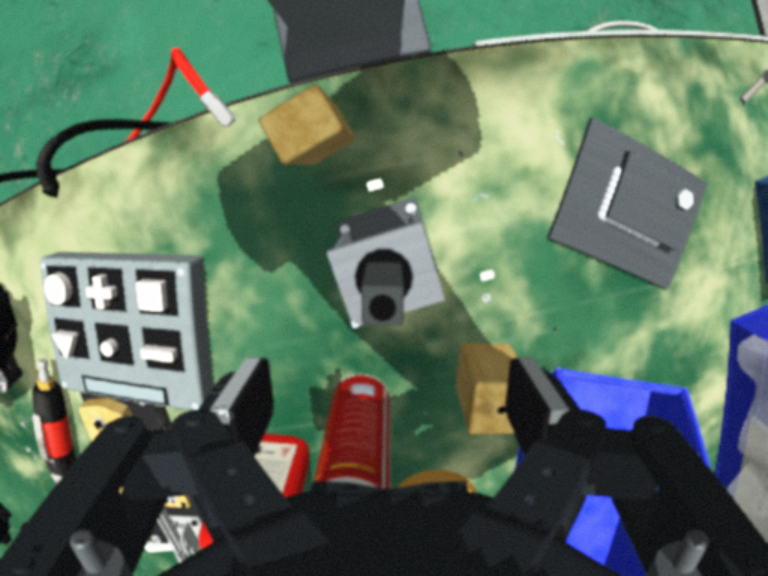

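The wrist view shows the probe grip top near (382,305), the holder plate corners near (328,252), (443,300) and (355,328), and the part with its weld corner at (605,215). I'll compute positions from these.

Run:
```python
from h import *
f=np.load("w1.npz");im=f["im"][:,:,::-1];c=dict(intrinsics=f["K"],xyz=f["xyz"],attitude=f["att"])
W=lambda p:(np.array(p)+.5)/1.5-.5
def fit(A,pts,z):
    B=onplane(c,W(pts),z,True)[:,:2];A=np.array(A,float)
    a=A-A.mean(0);b=B-B.mean(0);th=np.arctan2((a[:,0]*b[:,1]-a[:,1]*b[:,0]).sum(),(a*b).sum())
    Rm=np.array([[np.cos(th),-np.sin(th)],[np.sin(th),np.cos(th)]]);t=B.mean(0)-Rm@A.mean(0)
    print("yaw",np.degrees(th).round(2),t.round(1),(B-(A@Rm.T+t)).round(1).tolist());return Rm,t
print("dot",onplane(c,W([(382,307)]),174,True).round(1))
print("plate",onplane(c,W([(328,252),(443,300),(355,328)]),110,True).round(1).tolist())
Rm,t=fit([(75,-60),(-75,-60),(-75,60),(75,60)],[(668,288),(549,239),(591,118),(706,184)],10)
for s in [(36,-27),(-39,-27),(-39,23)]: print((Rm@s+t).round(1))
print("weld",onplane(c,W([(605,215),(617,168),(660,243)]),12,True).round(1).tolist())
a=cv2.resize(im[170:230,210:305],None,fx=4,fy=4,interpolation=cv2.INTER_CUBIC)
b=cv2.resize(im[70:200,360:480],None,fx=3,fy=3,interpolation=cv2.INTER_CUBIC)
o=np.zeros((390,740,3),np.uint8);o[:240,:380]=a;o[:390,380:]=b
cv2.imwrite("pics/w1c.png",o)
```

```text
dot [[502.5  -2.3 174. ]]
plate [[478.7, -33.9, 110.0], [526.6, 33.1, 110.0], [533.5, -28.9, 110.0]]
yaw 59.38 [510.5 239.8] [[-1.5, 0.6], [-0.1, 0.5], [0.2, -0.1], [1.4, -1.0]]
[552.1 257.1]
[513.9 192.5]
[470.8 218. ]
weld [[511.3, 204.3, 12.0], [469.7, 223.6, 12.0], [549.0, 265.0, 12.0]]
```

View pics/w1c.png

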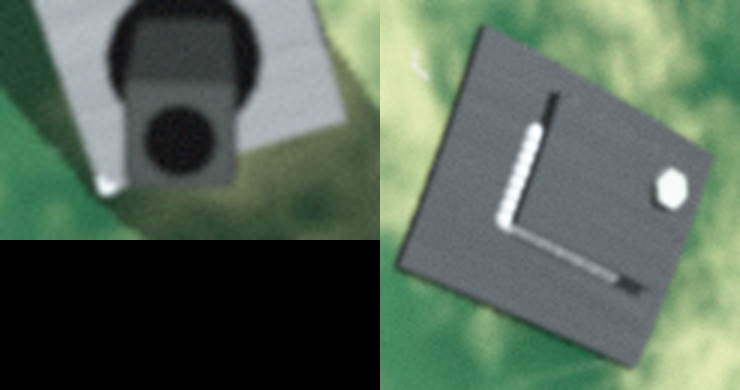

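Run:
```python
from h import *
f=np.load("w1.npz");cw=dict(intrinsics=f["K"],xyz=f["xyz"],attitude=f["att"])
t0=np.load("top0.npz");ct=get_calibration("top")
th=np.radians(59.4);Rm=np.array([[np.cos(th),-np.sin(th)],[np.sin(th),np.cos(th)]])
for nm,im,c,fish,t in [("wrist",f["im"],cw,True,(510.5,239.8)),("top",t0["im"],ct,False,(508.1,238.4))]:
    s=4;g=cv2.resize(cv2.cvtColor(im,cv2.COLOR_RGB2GRAY),None,fx=s,fy=s,interpolation=cv2.INTER_CUBIC)
    uv=(np.argwhere(g>0)[:,::-1]+.5)/s-.5
    for z in (10,14):
        P=(onplane(c,uv,z,fish)[:,:2]-t)@Rm; G=g[g>0]
        ok=(abs(P[:,0])<85)&(abs(P[:,1])<70);Q=P[ok];V=G[ok]
        # mean brightness profiles across each leg and along
        def prof(ax,lo,hi,r):
            m=(Q[:,1-ax]>lo)&(Q[:,1-ax]<hi)
            return [int(V[m&(abs(Q[:,ax]-k)<1)].mean()) for k in r]
        print(nm,z,"\n y across long leg",list(range(-40,-10,2)),prof(1,-25,25,range(-40,-10,2)),"\n x across short",list(range(-50,-20,2)),prof(0,-15,15,range(-50,-20,2)))
        print(" base -x edge",list(range(-84,-66,2)),prof(0,-30,30,range(-84,-66,2)),"\n base -y edge",list(range(-68,-50,2)),prof(1,-40,40,range(-68,-50,2)))
        if z==10: print(" base +y edge",list(range(52,70,2)),prof(1,-40,40,range(52,70,2)),"\n base +x edge",list(range(66,84,2)),prof(0,-30,30,range(66,84,2)))
```

```text
wrist 10 
 y across long leg [-40, -38, -36, -34, -32, -30, -28, -26, -24, -22, -20, -18, -16, -14, -12] [106, 105, 105, 106, 107, 108, 105, 102, 126, 149, 131, 105, 107, 109, 109] 
 x across short [-50, -48, -46, -44, -42, -40, -38, -36, -34, -32, -30, -28, -26, -24, -22] [110, 110, 110, 110, 110, 111, 140, 203, 243, 250, 215, 107, 80, 104, 109]
 base -x edge [-84, -82, -80, -78, -76, -74, -72, -70, -68] [187, 187, 183, 147, 86, 90, 108, 110, 109] 
 base -y edge [-68, -66, -64, -62, -60, -58, -56, -54, -52] [109, 108, 103, 84, 72, 94, 108, 108, 107]
 base +y edge [52, 54, 56, 58, 60, 62, 64, 66, 68] [111, 111, 111, 111, 122, 140, 149, 154, 156] 
 base +x edge [66, 68, 70, 72, 74, 76, 78, 80, 82] [109, 108, 108, 110, 114, 122, 131, 136, 140]
wrist 14 
 y across long leg [-40, -38, -36, -34, -32, -30, -28, -26, -24, -22, -20, -18, -16, -14, -12] [106, 105, 105, 106, 107, 108, 104, 103, 131, 149, 125, 105, 108, 110, 109] 
 x across short [-50, -48, -46, -44, -42, -40, -38, -36, -34, -32, -30, -28, -26, -24, -22] [110, 110, 110, 110, 111, 140, 204, 243, 250, 210, 102, 81, 105, 109, 109]
[... 734 characters left out ...]
ase +y edge [52, 54, 56, 58, 60, 62, 64, 66, 68] [90, 89, 89, 90, 94, 100, 107, 109, 111] 
 base +x edge [66, 68, 70, 72, 74, 76, 78, 80, 82] [87, 87, 86, 86, 88, 87, 89, 95, 98]
top 14 
 y across long leg [-40, -38, -36, -34, -32, -30, -28, -26, -24, -22, -20, -18, -16, -14, -12] [85, 84, 84, 85, 86, 87, 86, 82, 96, 113, 93, 82, 88, 88, 88] 
 x across short [-50, -48, -46, -44, -42, -40, -38, -36, -34, -32, -30, -28, -26, -24, -22] [88, 88, 88, 88, 88, 87, 92, 139, 188, 159, 85, 83, 89, 88, 88]
 base -x edge [-84, -82, -80, -78, -76, -74, -72, -70, -68] [133, 131, 130, 131, 106, 77, 87, 89, 88] 
 base -y edge [-68, -66, -64, -62, -60, -58, -56, -54, -52] [83, 82, 80, 64, 53, 74, 89, 86, 85]
```

Both views agree within about 2 mm, and the weld bead sits where the part frame says it should. Descending to the probe and gripping it.

```bash
python3 -m creep '{"translation":[[0.1,0,-4],[0.1,0,-8],[0.1,0,-10.5],[0.1,0,-11.8],[0.1,0,-11.8],[0.1,0,-11.8],[0.1,0,-11.8],[0.1,0,-11.8]],"delta_rot":[[0,0,0],[0,0,0],[0,0,0],[0,0,0],[0,0,0],[0,0,0],[0,0,0],[0,0,0]],"hand":[8,8,8,8,3.5,2.5,1,1]}'
python3 -m creep '{"translation":[[0,0,0],[0,0,0],[0,0,0],[0,0,0]],"delta_rot":[[0,0,0],[0,0,0],[0,0,0],[0,0,0]],"hand":[1,1,1,1]}'
```

```text
clock: 7.95
position: [502.1, -1.5, 132.4]
ee_rot: [0.109, 0.994, 0.0, 0.001]
contact_force: [0.1, -1.3, 2.8]
gripper_width: 21.3
grasp_force: 58.8
clock: 8.45
position: [502.1, -1.5, 132.4]
ee_rot: [0.108, 0.994, 0.0, 0.001]
contact_force: [-1.1, -0.7, 6.2]
gripper_width: 21.5
grasp_force: 59.4
```

```bash
python3 -m creep '{"translation":[[0,0,1],[0,0,3],[0,0,6],[0,0,9],[0,0,11],[0,0,12],[0,0,12],[0,0,12]],"delta_rot":[[0,0,0],[0,0,0],[0,0,0],[0,0,0],[0,0,0],[0,0,0],[0,0,0],[0,0,0]],"hand":[1,1,1,1,1,1,1,1]}'
python3 - <<'E'
from h import *
im,d=get_image("side");s=read_state();print(s["position"],s["contact_force"])
np.savez("s1.npz",im=im,d=d)
a=im[60:220,190:330,::-1];w,dw=get_image("wrist");c=get_calibration("wrist")
np.savez("w2.npz",im=w,d=dw,xyz=c["xyz"],att=c["attitude"],K=c["intrinsics"])
a=cv2.resize(a,None,fx=3,fy=3,interpolation=cv2.INTER_CUBIC);b=cv2.resize(w[110:270,150:330,::-1],None,fx=2,fy=2)
o=np.zeros((480,780,3),np.uint8);o[:,:420]=a;o[:320,420:]=b
cv2.imwrite("pics/s1.png",o)
E
```

```text
clock: 9.45
position: [500.6, -1.7, 250.2]
ee_rot: [0.109, 0.994, -0.0, -0.001]
contact_force: [0.0, 0.1, -1.1]
gripper_width: 21.3
grasp_force: 58.7
[500.68875268  -1.72957119 250.13992145] [-0.16287731 -0.03884982 -1.33813961]
```

View pics/s1.png

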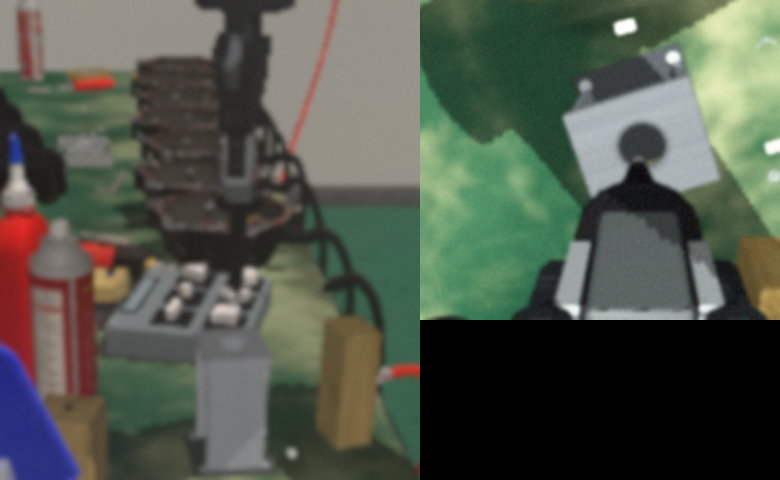

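Run:
```python
from h import *
f=np.load("w2.npz");c=dict(intrinsics=f["K"],xyz=f["xyz"],attitude=f["att"])
print("hole",onplane(c,[(260.75,182.5)],110,True),"tip",onplane(c,[(258.9,190)],144,True))
```

```text
hole [[ 5.01684827e+02 -2.50330764e-01  1.10000000e+02]] tip [[499.78452676  -1.61004353 144.        ]]
```

```bash
python3 -m creep '{"translation":[[1,4.5,0],[2,9.5,0],[3,15,0],[4,20.5,0],[5,25.7,-2],[5,25.7,-6],[5,25.7,-9],[5,25.7,-10]],"delta_rot":[[0,0,0],[0,0,0],[0,0,0],[0,0,0],[0,0,0],[0,0,0],[0,0,0],[0,0,0]],"hand":[1,1,1,1,1,1,1,1]}'
python3 -m creep '{"translation":[[0,0,-0.5],[0,0,-1.0],[0,0,-1.5],[0,0,-1.8],[0,0,-1.8],[0,0,-1.8]],"delta_rot":[[0,0,0],[0,0,0],[0,0,0],[0,0,0],[0,0,0],[0,0,0]],"hand":[1,1,1,1,1,1]}'
python3 - <<'E'
from h import *
im,d=get_image("wrist");c=get_calibration("wrist");s=read_state();print(s["position"],s["contact_force"])
np.savez("w3.npz",im=im,d=d,xyz=c["xyz"],att=c["attitude"],K=c["intrinsics"])
cv2.imwrite("pics/w3.png",cv2.resize(im[90:250,160:360,::-1],None,fx=3,fy=3,interpolation=cv2.INTER_CUBIC))
E
```

```text
clock: 10.55
position: [550.0, 254.7, 148.3]
ee_rot: [0.109, 0.994, -0.002, -0.002]
contact_force: [-0.4, -0.6, -0.2]
gripper_width: 21.6
grasp_force: 59.1
clock: 11.3
position: [551.4, 255.4, 133.5]
ee_rot: [0.109, 0.994, 0.0, 0.0]
contact_force: [-0.8, -0.8, -0.8]
gripper_width: 21.1
grasp_force: 59.1
[551.45429708 255.45102365 133.58393896] [-0.54708106  0.10454167 -1.21380688]
```

View pics/w3.png

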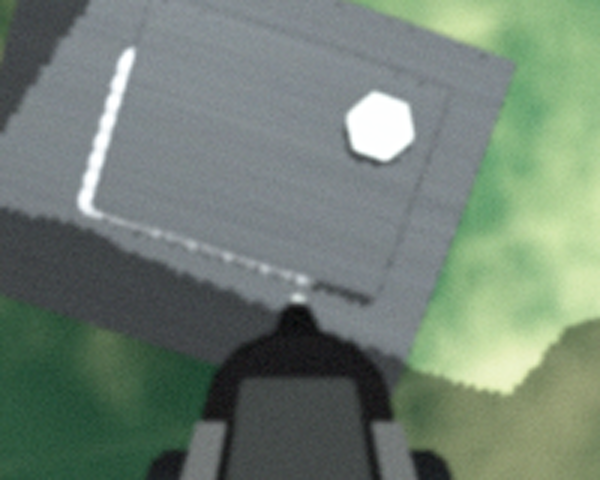

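The tip shows at (298,298). The weld runs from (310,282) to its corner at (88,208) and ends at (130,52).

Run:
```python
from h import *
f=np.load("w3.npz");c=dict(intrinsics=f["K"],xyz=f["xyz"],attitude=f["att"])
W=lambda p:(np.array(p)+.5)/3-.5+[160,90]
for n,p,z in [("tip",(298,297),29),("start",(310,282),13),("corner",(88,208),13),("end",(130,52),13),("bolt",(380,124),29)]:
    q=onplane(c,W([p]),z,True)[0];th=np.radians(59.4);r=np.array([[np.cos(th),np.sin(th)],[-np.sin(th),np.cos(th)]])@(q[:2]-[509.3,239.1]);print(n,q.round(1),"part",r.round(1))
```

```text
tip [549.1 256.1  29. ] part [ 34.9 -25.7]
start [549.5 259.8  13. ] part [ 38.2 -24.1]
corner [511.8 198.7  13. ] part [-33.5 -22.8]
end [469.1 223.   13. ] part [-34.3  26.4]
bolt [505.4 289.2  29. ] part [41.1 28.8]
```

```bash
python3 -m creep '{"translation":[[0.2,0.1,-0.4],[0.2,0.1,-0.8],[0.2,0.1,-1.2],[0.2,0.1,-1.4],[0.2,0.1,-1.6],[0.2,0.1,-1.8],[0.2,0.1,-2.0],[0.2,0.1,-2.0]],"delta_rot":[[0,0,0],[0,0,0],[0,0,0],[0,0,0],[0,0,0],[0,0,0],[0,0,0],[0,0,0]],"hand":[1,1,1,1,1,1,1,1]}'
python3 - <<'E'
from h import *
im,d=get_image("wrist")
for i in range(4):
    s=read_state();print(s["position"].round(1) if hasattr(s["position"],"round") else s["position"],s["contact_force"]);get_image("side")
np.savez("w4.npz",im=im,d=d)
cv2.imwrite("pics/w4.png",cv2.resize(im[150:230,200:300,::-1],None,fx=6,fy=6,interpolation=cv2.INTER_CUBIC))
E
```

```text
clock: 12.35
position: [553.3, 256.4, 113.4]
ee_rot: [0.109, 0.994, -0.0, 0.0]
contact_force: [-0.8, -0.1, 0.2]
gripper_width: 21.4
grasp_force: 59.3
[553.3 256.4 113.5] [-0.25049879  0.04038578  0.21281408]
[553.4 256.4 113.5] [-0.91426171  0.42199814  0.16668918]
[553.4 256.3 113.5] [-1.25538682  0.12010194  0.65174173]
[553.3 256.4 113.5] [-0.52147227 -0.73844115  0.97132367]
```

View pics/w4.png

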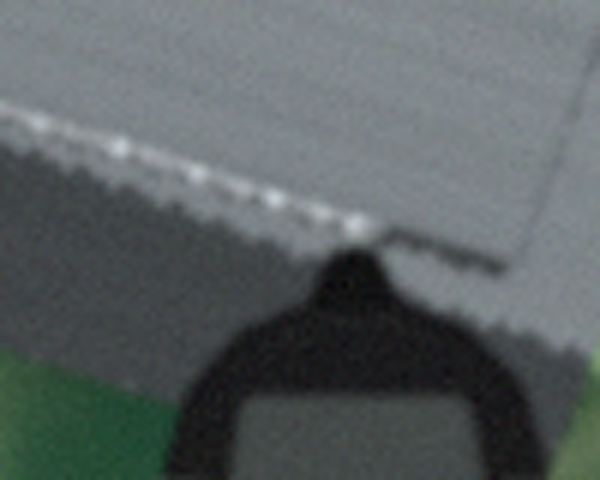

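Force rose by about 1.6 N, which means the tip is about 5 mm in, at the weld start. Tracing the long leg now.

```bash
python3 -m creep '{"translation":[[-0.19,-0.32,0],[-0.39,-0.64,0],[-0.58,-0.96,0],[-0.77,-1.28,0],[-0.97,-1.61,0],[-1.16,-1.93,0],[-1.35,-2.25,0],[-1.54,-2.57,0]],"delta_rot":[[0,0,0],[0,0,0],[0,0,0],[0,0,0],[0,0,0],[0,0,0],[0,0,0],[0,0,0]],"hand":[1,1,1,1,1,1,1,1]}'
python3 -m creep '{"translation":[[-0.19,-0.32,0],[-0.39,-0.64,0],[-0.58,-0.96,0],[-0.77,-1.28,0],[-0.97,-1.61,0],[-1.16,-1.93,0],[-1.35,-2.25,0],[-1.54,-2.57,0]],"delta_rot":[[0,0,0],[0,0,0],[0,0,0],[0,0,0],[0,0,0],[0,0,0],[0,0,0],[0,0,0]],"hand":[1,1,1,1,1,1,1,1]}'
python3 -m creep '{"translation":[[-0.19,-0.32,0],[-0.39,-0.64,0],[-0.58,-0.96,0],[-0.77,-1.28,0],[-0.77,-1.28,0]],"delta_rot":[[0,0,0],[0,0,0],[0,0,0],[0,0,0],[0,0,0]],"hand":[1,1,1,1,1]}'
python3 - <<'E'
from h import *
im,d=get_image("wrist")
for i in range(4):
    s=read_state();print(s["position"].round(1),s["contact_force"]);get_image("side")
cv2.imwrite("pics/w5.png",cv2.resize(im[130:230,180:320,::-1],None,fx=5,fy=5,interpolation=cv2.INTER_CUBIC))
E
```

```text
clock: 13.6
position: [537.8, 230.4, 113.3]
ee_rot: [0.109, 0.994, 0.0, 0.0]
contact_force: [0.7, 0.8, -0.5]
gripper_width: 21.3
grasp_force: 59.4
clock: 14.6
position: [522.4, 204.7, 113.4]
ee_rot: [0.109, 0.994, 0.0, 0.0]
contact_force: [0.4, 1.1, 0.3]
gripper_width: 21.2
grasp_force: 59.4
clock: 15.22
position: [514.2, 191.3, 113.2]
ee_rot: [0.109, 0.994, -0.001, -0.001]
contact_force: [-0.6, -0.4, 0.2]
gripper_width: 21.4
grasp_force: 59.3
[514.2 191.4 113.1] [-0.1339109  -0.50796783  0.59295575]
[514.3 191.4 113.1] [ 0.79069443 -1.60415666 -0.16048262]
[514.3 191.5 113. ] [-0.2815075  -1.55120688  0.17189028]
[514.3 191.6 113. ] [-0.71152251 -0.93604406  0.76844392]
```

View pics/w5.png

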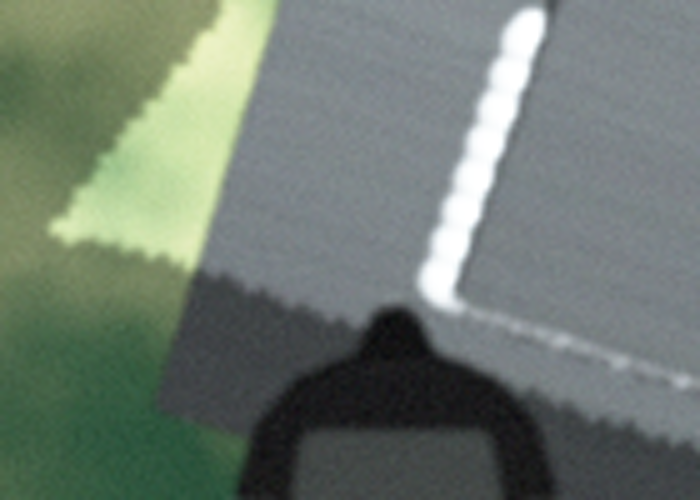

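The tip is about 2 mm past the ideal corner, inside the window. Tracing the short leg with a slight inward correction.

```bash
python3 -m creep '{"translation":[[-0.32,0.2,0],[-0.63,0.4,0],[-0.95,0.61,0],[-1.26,0.81,0],[-1.58,1.01,0],[-1.9,1.21,0],[-2.21,1.41,0],[-2.53,1.62,0]],"delta_rot":[[0,0,0],[0,0,0],[0,0,0],[0,0,0],[0,0,0],[0,0,0],[0,0,0],[0,0,0]],"hand":[1,1,1,1,1,1,1,1]}'
python3 -m creep '{"translation":[[-0.32,0.2,0],[-0.63,0.4,0],[-0.95,0.61,0],[-1.26,0.81,0],[-1.58,1.01,0],[-1.9,1.21,0],[-1.9,1.21,0]],"delta_rot":[[0,0,0],[0,0,0],[0,0,0],[0,0,0],[0,0,0],[0,0,0],[0,0,0]],"hand":[1,1,1,1,1,1,1]}'
python3 - <<'E'
from h import *
im,d=get_image("wrist")
for i in range(3):
    s=read_state();print(s["position"].round(1),s["contact_force"]);get_image("side")
cv2.imwrite("pics/w6.png",cv2.resize(im[130:230,180:320,::-1],None,fx=5,fy=5,interpolation=cv2.INTER_CUBIC))
E
```

```text
clock: 16.48
position: [489.3, 208.5, 113.3]
ee_rot: [0.109, 0.994, -0.0, -0.0]
contact_force: [0.4, -0.8, -0.3]
gripper_width: 21.4
grasp_force: 59.3
clock: 17.35
position: [469.8, 220.6, 113.2]
ee_rot: [0.109, 0.994, 0.0, -0.0]
contact_force: [-0.4, 0.3, 1.1]
gripper_width: 21.5
grasp_force: 59.4
[469.9 220.6 113.2] [-0.94787285  0.47535814  1.12078914]
[470.  220.6 113.1] [-1.38852415  0.45604644  0.46618943]
[470.  220.5 113.1] [-0.66843338  0.26881318  0.21885814]
```

View pics/w6.png

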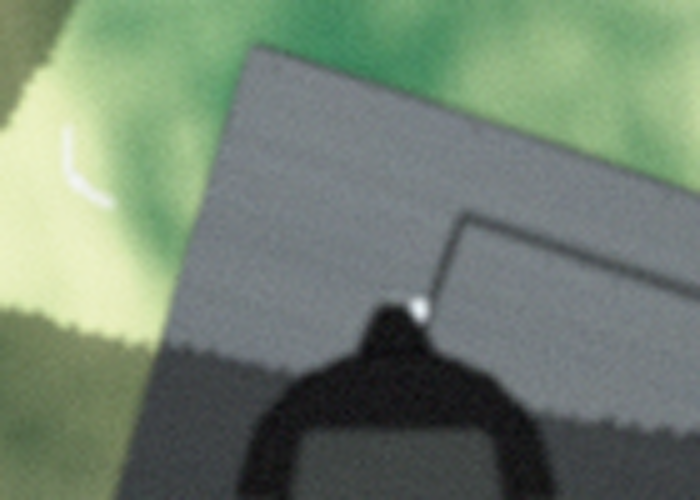

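The tip is at the short leg's end, beside (418,308). Lifting off and carrying the probe back over the holder.

```bash
python3 -m creep '{"translation":[[0,0,0.8],[0,0,3],[0,0,8],[0,-3,13.8],[0.8,-9,13.8],[1.6,-15,13.8],[3.2,-20,13.8],[3.2,-22.1,13.8]],"delta_rot":[[0,0,0],[0,0,0],[0,0,0],[0,0,0],[0,0,0],[0,0,0],[0,0,0],[0,0,0]],"hand":[1,1,1,1,1,1,1,1]}'
python3 -m creep '{"translation":[[0,0,0],[0,0,0],[0,0,0]],"delta_rot":[[0,0,0],[0,0,0],[0,0,0]],"hand":[1,1,1]}'
python3 - <<'E'
from h import *
im,d=get_image("wrist");s=read_state();print(s["position"].round(1),s["contact_force"])
c=get_calibration("wrist");np.savez("w7.npz",im=im,d=d,xyz=c["xyz"],att=c["attitude"],K=c["intrinsics"])
cv2.imwrite("pics/w7.png",cv2.resize(im[130:230,190:330,::-1],None,fx=5,fy=5,interpolation=cv2.INTER_CUBIC))
E
```

```text
clock: 18.55
position: [502.8, -3.1, 251.6]
ee_rot: [0.11, 0.994, -0.0, 0.0]
contact_force: [0.9, -0.7, -0.8]
gripper_width: 21.6
grasp_force: 59.1
clock: 18.92
position: [502.5, 0.3, 251.4]
ee_rot: [0.108, 0.994, 0.0, 0.0]
contact_force: [0.3, 0.8, -1.5]
gripper_width: 21.0
grasp_force: 59.1
[5.025e+02 3.000e-01 2.514e+02] [-0.00143505  0.78686167 -0.64112541]
```

View pics/w7.png

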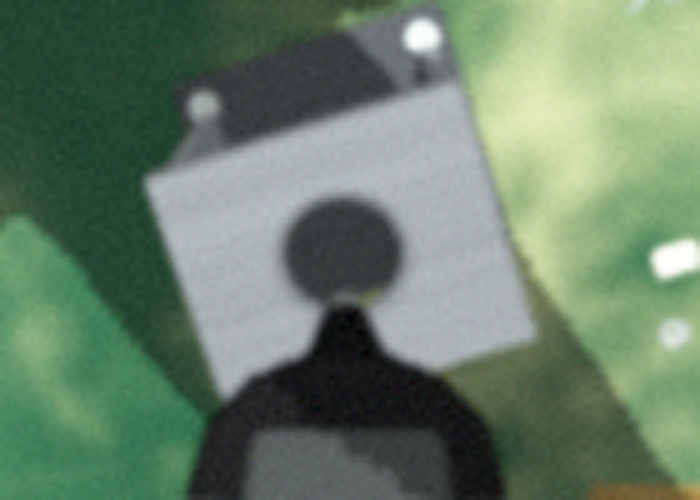

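```bash
python3 - <<'E'
from h import *
f=np.load("w7.npz");c=dict(intrinsics=f["K"],xyz=f["xyz"],attitude=f["att"])
print("hole",onplane(c,[(258.2,179.6)],110,True),"tip",onplane(c,[(258.8,189)],144,True))
E
python3 -m creep '{"translation":[[0,0,-2],[0,0,-4],[0,0,-6],[0,0,-8],[0,0,-9.5],[0,0,-10.5],[0,0,-11.2],[0,0,-11.2]],"delta_rot":[[0,0,0],[0,0,0],[0,0,0],[0,0,0],[0,0,0],[0,0,0],[0,0,0],[0,0,0]],"hand":[1,1,1,1,1,1,1,1]}'
```

```text
hole [[ 5.00605669e+02 -3.65336598e-02  1.10000000e+02]] tip [[501.16850517   0.50120316 144.        ]]
clock: 19.98
position: [502.5, -0.5, 139.1]
ee_rot: [0.109, 0.994, -0.0, -0.0]
contact_force: [-0.2, 0.3, -0.8]
gripper_width: 21.4
grasp_force: 59.2
```

```bash
python3 -m creep '{"translation":[[0,0,-0.2],[0,0,-0.4],[0,0,-0.6],[0,0,-0.7],[0,0,-0.7]],"delta_rot":[[0,0,0],[0,0,0],[0,0,0],[0,0,0],[0,0,0]],"hand":[1,1,1,1,1]}'
```

```text
clock: 20.6
position: [502.5, -0.6, 132.5]
ee_rot: [0.109, 0.994, -0.0, 0.0]
contact_force: [-0.9, 0.4, 0.3]
gripper_width: 21.3
grasp_force: 59.4
```

```bash
python3 -m creep '{"translation":[[0,0,0],[0,0,0],[0,0,0],[0,0,1],[0,0,3],[0,0,6],[0,0,10],[0,0,12]],"delta_rot":[[0,0,0],[0,0,0],[0,0,0],[0,0,0],[0,0,0],[0,0,0],[0,0,0],[0,0,0]],"hand":[2.6,4,7,8,8,8,8,8]}'
python3 - <<'E'
from h import *
im,d=get_image("wrist");s=read_state();print(s["position"].round(1),s["contact_force"])
c=get_calibration("wrist")
cv2.imwrite("pics/w8.png",cv2.resize(im[110:260,170:350,::-1],None,fx=4,fy=4,interpolation=cv2.INTER_CUBIC))
a=im[190:222,235:285].astype(int);
t,dt=get_image("top");ct=get_calibration("top")
vv,uu=np.mgrid[190:235,225:270];P=np.stack([uu,vv],-1).reshape(-1,2);X=ct["xyz"]+ray(ct,P)*dt[190:235,225:270].reshape(-1,1)
for lo,hi in((165,185),(113,121)):
    S=X[(X[:,2]>lo)&(X[:,2]<hi)];print(lo,len(S),S.mean(0).round(1) if len(S) else "")
E
```

```text
clock: 21.6
position: [503.4, -0.5, 255.6]
ee_rot: [0.109, 0.994, 0.001, 0.002]
contact_force: [0.8, 0.2, 0.4]
gripper_width: 79.7
grasp_force: 0.0
[ 5.045e+02 -4.000e-01  2.577e+02] [0.5139954  0.69441528 2.40398655]
165 0 
113 0
```

View pics/w8.png

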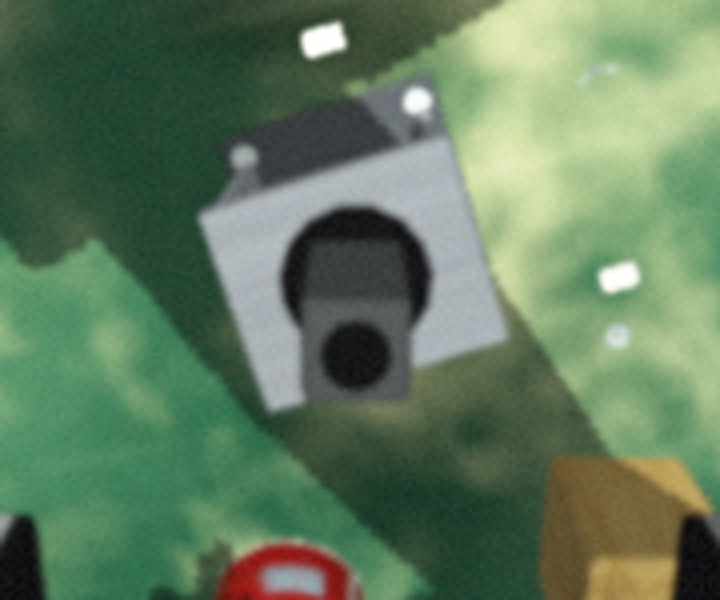

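The probe hangs upright in the holder. On to the large round key.

```bash
python3 -m creep '{"translation":[[-0.7,-5,0],[-1.4,-10.5,0],[-2.2,-16,0],[-3,-21.5,0],[-3.8,-27,-2],[-4.5,-32,-6],[-4.5,-32,-11],[-4.5,-32,-15]],"delta_rot":[[0,0,0],[0,0,0],[0,0,0],[0,0,0],[0,0,0],[0,0,0],[0,0,0],[0,0,0]],"hand":[8,8,4,0,0,0,0,0]}'
python3 -m creep '{"translation":[[0,0,-2],[0,0,-3.5],[0,0,-4.4],[0,0,-4.4],[0,0,-4.4]],"delta_rot":[[0,0,0],[0,0,0],[0,0,0],[0,0,0],[0,0,0]],"hand":[0,0,0,0,0]}'
```

```text
clock: 22.7
position: [455.6, -320.9, 99.2]
ee_rot: [0.11, 0.994, 0.001, -0.002]
contact_force: [0.8, -0.3, 0.3]
gripper_width: -0.3
grasp_force: 0.0
clock: 23.32
position: [458.1, -320.7, 59.2]
ee_rot: [0.109, 0.994, -0.0, 0.001]
contact_force: [-0.4, -0.9, -0.5]
gripper_width: -0.1
grasp_force: 0.0
```

Command height is now 58.5 mm. Pressing by 9 mm, as for the earlier keys.

```bash
python3 -m creep '{"translation":[[0,0,-0.3],[0,0,-0.5],[0,0,-0.7],[0,0,-0.9],[0,0,-0.9],[0,0,-0.9],[0,0,-0.9]],"delta_rot":[[0,0,0],[0,0,0],[0,0,0],[0,0,0],[0,0,0],[0,0,0],[0,0,0]],"hand":[0,0,0,0,0,0,0]}'
```

```text
clock: 24.2
position: [458.2, -320.8, 50.1]
ee_rot: [0.109, 0.994, -0.0, 0.001]
contact_force: [1.1, 1.1, 6.3]
gripper_width: -0.1
grasp_force: 3.2
```

```bash
python3 -m creep '{"translation":[[0,0,2],[0,0,7],[0,0,12],[0,0,15],[0,0,15],[0,0,15]],"delta_rot":[[0,0,0],[0,0,0],[0,0,0],[0,0,0],[0,0,0],[0,0,0]],"hand":[0,0,0,0,0,0]}'
python3 - <<'E'
from h import *
t,dt=get_image("top");ct=get_calibration("top")
vv,uu=np.mgrid[190:235,225:270];P=np.stack([uu,vv],-1).reshape(-1,2);X=ct["xyz"]+ray(ct,P)*dt[190:235,225:270].reshape(-1,1)
S=X[(X[:,2]>160)&(X[:,2]<190)];print(len(S),S.mean(0).round(1))
print(job_done())
E
```

```text
clock: 24.95
position: [456.5, -320.0, 197.8]
ee_rot: [0.109, 0.994, 0.001, -0.001]
contact_force: [-0.3, 0.9, -0.7]
gripper_width: 0.1
grasp_force: 0.0
97 [500.6  -0.  174.4]
the job is handed in; nothing more can be done
None
```

The job is done and handed in: the three keys were pressed in order, the weld seam was traced, the probe is back in its holder, and the large round key was pressed last; the arm's clock read about 25 s of the 72 s allowed, and no verdict came back.

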